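Hold the glass cell in the test lamp's beam

ROBOT

A 6-joint arm with a two-finger parallel gripper is mounted at the origin on the work surface. World frame = base frame: x ahead of the robot, y to its left, z up, the work surface at z = 0. Lengths are in m, angles in rad, forces in N, time in s.
With the tool pointing down it reaches from about 0.25 to 0.725 m from the base axis. Payload 4 kg.
Tool frame: the origin (TCP) lies midway between the tips of the shut fingers; the grasp point (between the pads) lies bot.tcp_to_grasp behind it (bot.tcp_to_grasp is the distance from the TCP to the grasp point, in m); z points along the fingers, y is the line along which they close (so a half turn about z gives the same grasp; the last joint's range is limited). The gripper opens to 85 mm and grips with 20 to 120 N. Pads are 22 mm wide; open, the fingers measure 114 mm over their backs; the gripper's body (76 mm by 85 mm) begins 54 mm behind the grasp point. The pads swing forward as they close: fully open they stand 13 mm farther back than shut.
Start: joints at [1.255, 0.241, 0.005, 1.335, 0, 1.571], TCP at [0.155, 0.475, 0.195] pointing down, gripper open.
Joint ranges: [-2.72, 2.72], [-1.05, 1.87], [-1.09, 1.28], [-1.99, 2.15], [-1.42, 1.44], [-3.14, 3.14]. Speed limits (rad/s): [2.79, 2.79, 3.14, 3.14, 3.14, 3.14].

INTERFACE

Orientations are given as a unit quaternion [x, y, z, w].
In Python, from workcell import readout, camera, bot gives the robot as it stands. The module is installed in compiled form; this text tells all that it offers.
- The arm moves only by the tool jog_arm, never from a script. Its argument "motion" is a list of rows, each an object of numbers: "x", "y", "z": the shift along the tool's x, y, z in mm; "spin": the turn about the tool's z in degrees; "fingers": the closure, from -1 (fully open) to 1 (shut). A call has 1 to 8 rows; each row is the pose to reach, as a shift and turn from the pose commanded when the call began, along the tool's axes at that moment; what a row does not reach only later rows make up. A row lasts 1/8 s, in which the tool goes at most 62.5 mm and 10.7 degrees, less where a joint would pass 70% of its speed; a pose out of reach is approached as far as the arm can. A call with a gripper value outside its range is refused whole. The fingers move at their own pace and stop on an object; the grip force is fixed at half the most. Time passes only in rows, so rows that repeat a pose let the fingers close. It gives the time, the measured TCP pose, the force, the opening and the grip force at its end, in the units of the state.
- readout.get_obs(): the state, without advancing time (a new reading comes with each control period).
- camera(name): name is "scene" or "top"; returns a dict with "pixels" (400x640x3 uint8, red, green, blue), "K" (3x3 intrinsics, pixels), "dist" ([k1, k2, p1, p2, k3] as OpenCV has them; the pictures are not rectified), "rvec" (rotation vector, rad) and "tvec" (3), from world to camera coordinates, as OpenCV has them. Camera axes: x right, y down, z forward; pixel columns grow to the right and rows downward; lengths in m; the calibration is good to about 2 mm. A picture is of the moment at which its call begins. There is no depth.
- bot.job_done(): hands the job in; it is judged then, once.
The state is a dict: "clock": time; "joint_pos": joint angles; "joint_vel": joint speeds; "tau": joint torques, N m; "eef_pos": TCP position; "tool_rot": TCP orientation; "ft_force": force on the tool from outside, world axes, zero at the start; "ft_torque": the same for the moment, N m; "grip_width": finger opening in m; "grasp_force": force on a finger pad.
Only numpy, scipy, OpenCV 4.12 (cv2) and the standard library are available. Lean on these libraries where they do the work, as an engineer would, in place of code of your own. Each camera call takes 0.05 s, during which the arm holds its last target. There are 200 camera calls.

TASK

On the lamp repair bench, first switch the test lamp on by throwing the toggle on the power box right over, so that it leans away from the robot instead of towards it. Then pick up the taller of the two glass cells by its two frosted faces only (the fingers must not press on the clear faces), keep it upright, and hold it in mid-air half-way between lamp and light sensor so that the beam goes square through the middle of the clear faces. Finish still holding it there, lamp on, and leave everything else on the bench where it is.

Things in the scene. Friction and masses are not known exactly. Their poses are not given: they have to be found in the camera images.
- cell_center (a point): Centre (35 mm above the underside) of the taller glass cell, loose on the bench: 48 (x) x 32 (y) mm in plan, 70 mm tall, 0.11 to 0.23 kg, z up. The two frosted (matt, pale) faces look along its own +x and -x, 48 mm apart, 32 mm wide, full height. The two clear faces look along its +y and -y, 26 mm apart, set back 3 mm behind the edges of the frosted plates.
- cell_frost_a: The frosted plate on the cell's +x side (4 x 32 x 70 mm; origin at the middle of its lower edge; axes as the cell's).
- cell_frost_b: The frosted plate on the cell's -x side, the same.
- cell_clear: The clear glass core of the taller cell whose +y and -y sides are the clear faces (40 x 26 x 62 mm; origin at the centre of its underside, 4 mm above the cell's underside; axes as the cell's).
- cell: The taller glass cell as a whole; origin at the centre of its underside, axes as above. Between the frosted plates, black 4 mm plates close its bottom and top, with a flat 3 mm stopper on the top; the clear faces reach from 4 to 66 mm above the underside.
- stub_center (a point): Centre (22.5 mm above its underside) of the short glass cell, the same in plan but only 45 mm tall; not needed, to be left alone. Either cell may stand at either of two places, at least 110 mm apart.
- rig: Lamp test rig, fixed: dark steel plate 130 (x) x 360 (y) x 12 mm; origin at the centre of its underside. At its +y end the aluminium lamp (100 mm wide, top 122 mm above the bench), its 44 mm round lens looking to -y and ending at y = +70 mm; at its -y end the black light sensor (56 mm wide, top 118 mm), its tube ending at y = -70 mm. The plate is free between them.
- beam_mid (a point): The point on the light path where the cell's centre belongs: 90 mm above the bench, right above the rig's origin, half-way between lens and sensor tube (70 mm from each). The light runs along this point's -y (rig's axes), level; z is up. The beam that counts is 14 mm across (the sensor's opening).
- psu: The grey power box, fixed on the bench: 100 (x) x 120 (y) mm, 45 mm tall; origin at the centre of its underside; the toggle stands on top, 15 mm towards -y of the middle, and swings in the box's x-z plane.
- switch_tip (a point): Centre of the toggle's black ball end (26 mm across) on a thin steel stem, 60 mm from the toggle's pivot; the pivot is 67 mm above the bench, over the point x = 0, y = -15 mm of the power box. The ball centre is about 120 mm above the bench at either end of its swing and 127 mm in the middle.
- switch (a joint): Angle of the toggle: 0 = off, leaning 0.5 rad to the box's -x (towards the robot); 1.0 = on, leaning 0.5 rad to the box's +x. It stays where it is left; about 2 N at the ball moves it.
- tape: Bystander: roll of black tape lying flat, 90 mm across, 20 mm tall; origin under its centre.
- driver: Bystander: screwdriver lying on the left, 200 mm long along its x.
- foot: Bystander: small black rubber foot, 40 mm across, 17 mm tall; origin under its centre.
- module: Bystander: spare lamp module, a cross-shaped aluminium block 110 x 110 mm, 77 mm tall; origin under its centre.
- screwjar: Bystander: glass jar of screws with a steel cap, 60 mm across, 80 mm tall; origin under its centre.
Mind the look-alikes: they are no part of the job. What is shaped like the psu but green is not meant. Leave any blue look-alike of the cell alone.

How it is judged:
By the outcome, as a careful person would: the job done as asked, in the order asked, and still so for the second after the job is handed in, while the arm keeps its last pose, push and grip.
It also fails if it takes over 51 s, if anything falls off the work surface, if the arm or the gripper's body presses on something with over 40 N, if the wrist force passes 120 N, or if a joint passes its speed limit or range.

## Working session

There is one attempt and no reset: what is moved stays moved. The work goes in short steps, Python scripts to look and compute and a tool call to move; the robot and the scene stay as the last step left them, time stands still between calls to the robot, and variables do not carry over. Pictures are saved under pics/ and viewed, at most 10 in all, crops included, and the job is handed in when it is done.

Besides the shell and the picture viewer there is one more tool, called after "Emit:" as a command line: name --argument value ..., lists and objects as JSON in quotes. jog_arm: Moves the arm, as the interface text tells. Its arguments: {"type":"object","properties":{"motion":{"type":"array"}},"required":["motion"]}

```bash
mkdir -p pics; cat > h.py <<'E'
import numpy as np, cv2
from workcell import readout, camera, bot
from scipy.spatial.transform import Rotation as R
def snap(n,f=None):
    c=camera(n)
    if f: cv2.imwrite('pics/'+f,c['pixels'][:,:,::-1])
    return c
def ray(c,uv):
    p=cv2.undistortPoints(np.array(uv,float).reshape(-1,1,2),np.array(c['K'],float),np.array(c['dist'],float)).reshape(-1,2)
    Rm=cv2.Rodrigues(np.array(c['rvec'],float))[0];t=np.array(c['tvec'],float).ravel()
    d=np.c_[p,np.ones(len(p))]@Rm
    return -Rm.T@t,d
def plane(c,uv,z):
    o,d=ray(c,uv); return o+d*((z-o[2])/d[:,2])[:,None]
def proj(c,P):
    return cv2.projectPoints(np.array(P,float).reshape(-1,3),np.array(c['rvec'],float),np.array(c['tvec'],float),np.array(c['K'],float),np.array(c['dist'],float))[0].reshape(-1,2)
E
python3 - <<'E'
from h import *
a=snap('scene','s0.png');b=snap('top','t0.png')
for c in(a,b): print(ray(c,[[320,200]]),np.array(c['K'])[0,0])
o=readout.get_obs();print(o,bot.tcp_to_grasp)
E
```

```text
(array([1.11920807, 0.38216166, 1.20095181]), array([[-0.44461085, -0.2506978 , -0.8599863 ]])) 483.8788013123427
(array([0.31586218, 0.03554161, 1.17585977]), array([[ 0.1659636 ,  0.01969257, -0.98606144]])) 458.06137795960916
{'clock': 0.1, 'joint_pos': array([1.25501345e+00, 2.41334678e-01, 3.85592931e-03, 1.33519407e+00,
       1.89119406e-05, 1.57078620e+00]), 'joint_vel': array([ 0.00059042, -0.00200164,  0.0046727 ,  0.00038494, -0.00076355,
        0.00034402]), 'tau': array([ 2.15825548e-04, -3.73140442e+01,  2.53008950e+01,  1.09059823e-02,
        4.49487607e-05, -6.92802615e-08]), 'eef_pos': array([0.15507782, 0.47467751, 0.19440236]), 'tool_rot': array([ 1.57231163e-01,  9.87561381e-01, -9.25088915e-04, -1.56869500e-04]), 'ft_force': array([-1.49564708,  0.68953348,  0.07248936]), 'ft_torque': array([ 0.00785964, -0.0229275 ,  0.01929973]), 'grasp_force': 0.0, 'grip_width': 0.08554571254958511} 0.0187
```

View pics/s0.png

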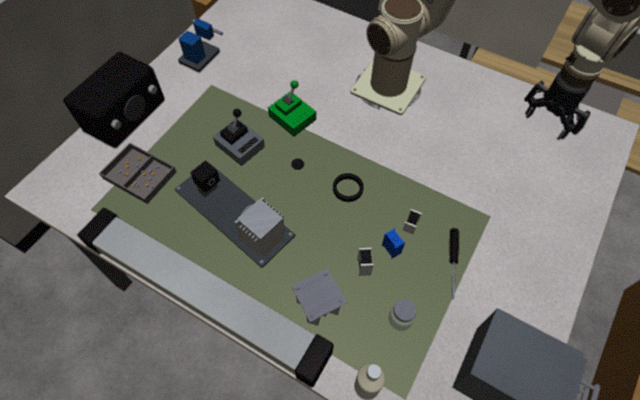

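View pics/t0.png

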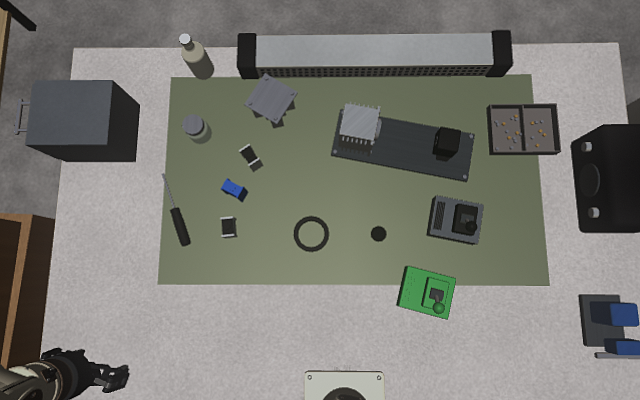

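The scene view shows the grey power box at (238,140), with the toggle ball at (237,113), and a green look-alike at (292,113). Cell candidates are at (365,261) and (412,220), with a blue look-alike at (393,242). In the top view the grey box is at (456,220), green at (427,292), the cells at (250,157) and (228,227), and blue at (234,189). The rig's lamp is at (360,122) and its sensor at (447,142). Next I'll check the choice of cell in close crops.

```bash
python3 - <<'E'
from h import *
s=cv2.imread('pics/s0.png');t=cv2.imread('pics/t0.png')
f=lambda i,x,y,w,h:cv2.resize(i[y:y+h,x:x+w],(400,300),interpolation=cv2.INTER_CUBIC)
m=np.vstack([np.hstack([f(s,344,202,100,75),f(t,200,140,80,60)*1]),np.hstack([f(s,195,95,100,75),f(t,416,185,80,60)])])
cv2.imwrite('pics/m0.png',cv2.convertScaleAbs(m,alpha=1.4))
E
```

```text
(no output)
```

View pics/m0.png

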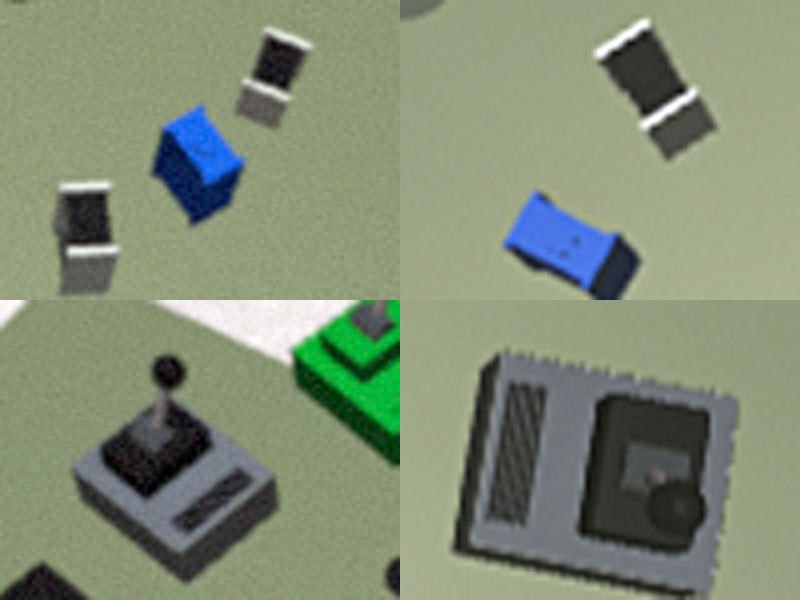

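```bash
python3 - <<'E'
from h import *
import pickle
a=snap('scene');b=snap('top')
pickle.dump((a,b),open('c.pkl','wb'))
def tri(us,ut):
    A=[];y=[]
    for c,u in((a,us),(b,ut)):
        o,d=ray(c,[u]);d=d[0]/np.linalg.norm(d[0]);M=np.eye(3)-np.outer(d,d);A.append(M);y.append(M@o)
    A=np.vstack(A);y=np.hstack(y);x,r,_,_=np.linalg.lstsq(A,y,rcond=None);return x.round(4),r
T=np.array([(597,54),(648,20),(697,92),(645,128)]);T=np.c_[200+(T[:,0]-400)/5,140+T[:,1]/5]
S=np.array([(60,187),(110,183),(117,248),(68,254)]);S=np.c_[344+S[:,0]/4,202+S[:,1]/4]
print('cell tri',tri(S.mean(0),T.mean(0)))
for nm,c,q in(('S',a,S),('T',b,T)):
    P=plane(c,q,.07);print(nm,P[:,:2].round(4).tolist(),P.mean(0).round(4),[round(np.linalg.norm(P[i]-P[i-1]),4) for i in range(4)])
B=np.array([(502,352),(737,400),(712,595),(468,545)]);B=np.c_[416+(B[:,0]-400)/5,185+(B[:,1]-300)/5]
P=plane(b,B,.045);print('psu',P[:,:2].round(4).tolist(),P.mean(0).round(4),[round(np.linalg.norm(P[i]-P[i-1]),4) for i in range(4)])
print('ball',tri((237.2,113.1),(471.4,226.4)),plane(b,[(471.4,226.4)],.12),plane(a,[(237.2,113.1)],.12))
s=cv2.imread('pics/s0.png');t=cv2.imread('pics/t0.png')
m=np.vstack([cv2.resize(s[160:280,165:305],(700,600))[:300*2],])
m2=cv2.resize(t[90:190,325:485],(800,500),interpolation=cv2.INTER_CUBIC)
cv2.imwrite('pics/m1.png',cv2.convertScaleAbs(m2,alpha=1.6))
E
```

```text
cell tri (array([0.6176, 0.2362, 0.0671]), array([2.80375558e-06]))
S [[0.6086, 0.2118], [0.5897, 0.238], [0.6274, 0.2624], [0.6468, 0.2378]] [0.6181 0.2375 0.07  ] [np.float64(0.0462), np.float64(0.0323), np.float64(0.0449), np.float64(0.0313)]
T [[0.6274, 0.2599], [0.645, 0.2347], [0.6076, 0.2091], [0.5892, 0.2346]] [0.6173 0.2346 0.07  ] [np.float64(0.0458), np.float64(0.0307), np.float64(0.0453), np.float64(0.0314)]
psu [[0.5173, -0.2317], [0.493, -0.3458], [0.3969, -0.3277], [0.4212, -0.2109]] [ 0.4571 -0.279   0.045 ] [np.float64(0.0984), np.float64(0.1166), np.float64(0.0977), np.float64(0.1193)]
ball (array([ 0.4311, -0.2888,  0.1207]), array([3.23286431e-06])) [[ 0.43167965 -0.29022772  0.12      ]] [[ 0.4304309  -0.28784986  0.12      ]]
```

View pics/m1.png

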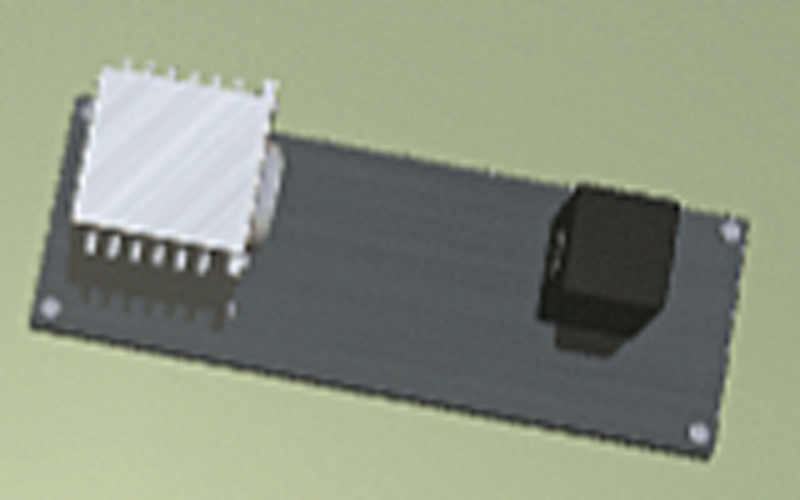

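The rig crop shows plate corners at about crop (78,97), (748,217), (710,458) and (32,327). The cell at top-view (250,157) triangulates to a height of about 0.067 m, so it is the taller one.

```bash
python3 - <<'E'
from h import *
import pickle
a,b=pickle.load(open('c.pkl','rb'))
q=np.array([(78,97),(748,217),(710,458),(32,327)])/5+[325,90]
P=plane(b,q,.012);print('rig',P[:,:2].round(4).tolist(),P.mean(0).round(4),[round(np.linalg.norm(P[i]-P[i-1]),4) for i in range(4)])
e=P[0]+P[3]-P[1]-P[2];print('y ang',np.degrees(np.arctan2(e[1],e[0])))
e=P[0]+P[1]-P[2]-P[3];print('x ang',np.degrees(np.arctan2(e[1],e[0])))
print('green ball',plane(b,[(438,308)],.12))
o=readout.get_obs();Rm=R.from_quat(o['tool_rot']).as_matrix();p=o['eef_pos']
xd=np.array([np.cos(np.radians(-11.5)),np.sin(np.radians(-11.5)),0])
for nm,t in(('behind ball',np.array([.431,-.2888,.19])-.055*xd),):
    print(nm,t,Rm.T@(t-p)*1000)
E
```

```text
rig [[0.7568, 0.0042], [0.6879, -0.3459], [0.5591, -0.3191], [0.6303, 0.0291]] [ 0.6585 -0.1579  0.012 ] [np.float64(0.129), np.float64(0.3567), np.float64(0.1316), np.float64(0.3554)]
y ang 78.65014438233003
x ang -11.44070909471337
green ball [[ 0.24980568 -0.20596644  0.12      ]]
behind ball [ 0.37710414 -0.27783476  0.19      ] [-444.7442866  -646.5508779     5.47045891]
```

Emit:
jog_arm --motion '[{"x": -45, "y": -40, "z": 0, "spin": -6, "fingers": 1}, {"x": -95, "y": -80, "z": 0, "spin": -6, "fingers": 1}, {"x": -140, "y": -120, "z": 0, "spin": -6, "fingers": 1}, {"x": -185, "y": -160, "z": 0, "spin": -6, "fingers": 1}, {"x": -225, "y": -205, "z": 0, "spin": -6, "fingers": 1}, {"x": -260, "y": -250, "z": 0, "spin": -6, "fingers": 1}, {"x": -290, "y": -300, "z": 0, "spin": -6, "fingers": 1}, {"x": -315, "y": -350, "z": 0, "spin": -6, "fingers": 1}]'

```text
clock: 1.2
eef_pos: [0.3463, 0.0429, 0.1953]
tool_rot: [0.105, 0.994, 0.0, 0.0]
ft_force: [0.8, -0.0, -0.2]
grip_width: -0.0
grasp_force: 0.0
```

Emit:
jog_arm --motion '[{"x": -15, "y": -50, "z": 0, "fingers": 1}, {"x": -33, "y": -105, "z": 0, "fingers": 1}, {"x": -52, "y": -165, "z": 0, "fingers": 1}, {"x": -70, "y": -220, "z": 0, "fingers": 1}, {"x": -86, "y": -270, "z": 0, "fingers": 1}, {"x": -97, "y": -307, "z": 0, "fingers": 1}, {"x": -97, "y": -307, "z": 40, "fingers": 1}, {"x": -97, "y": -307, "z": 80, "fingers": 1}]'

```text
validation failed for argument at $.mo...
```

```bash
python3 - <<'E'
from h import *
a=snap('scene');b=snap('top')
o=readout.get_obs();print(o['eef_pos'],o['ft_force'])
print(proj(a,o['eef_pos']),proj(b,o['eef_pos']))
f=lambda i,x,y,w,h:cv2.resize(i[y:y+h,x:x+w,::-1],(400,300),interpolation=cv2.INTER_CUBIC)
cv2.imwrite('pics/m2.png',cv2.convertScaleAbs(np.hstack([f(a['pixels'],195,75,100,75),f(b['pixels'],416,185,80,60)]),alpha=1.6))
E
```

```text
[0.34624048 0.0400476  0.19521334] [ 0.10516757  0.06823097 -0.59458031]
[[352.13410568 122.01657661]] [[327.03332899 262.75584695]]
```

View pics/m2.png

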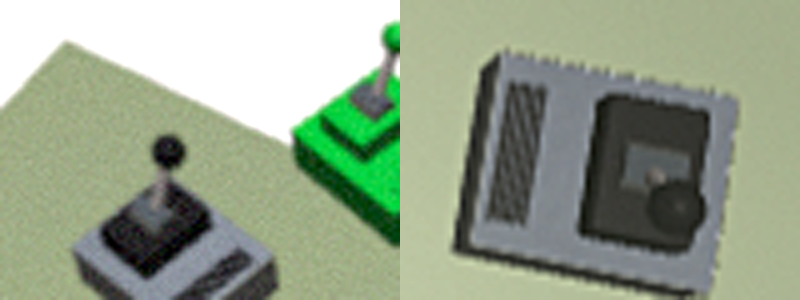

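The move was refused, apparently because every row needs "spin". The picture shows the toggle untouched, with the ball at about (237,113), and the arm is not there yet. I'll resend with spin.

Emit:
jog_arm --motion '[{"x": -15, "y": -50, "z": 0, "spin": 0, "fingers": 1}, {"x": -33, "y": -105, "z": 0, "spin": 0, "fingers": 1}, {"x": -52, "y": -165, "z": 0, "spin": 0, "fingers": 1}, {"x": -70, "y": -220, "z": 0, "spin": 0, "fingers": 1}, {"x": -86, "y": -270, "z": 0, "spin": 0, "fingers": 1}, {"x": -97, "y": -307, "z": 0, "spin": 0, "fingers": 1}, {"x": -97, "y": -307, "z": 40, "spin": 0, "fingers": 1}, {"x": -97, "y": -307, "z": 80, "spin": 0, "fingers": 1}]'

```text
clock: 2.3
eef_pos: [0.3773, -0.2759, 0.1143]
tool_rot: [0.106, 0.994, -0.0, 0.001]
ft_force: [0.2, -0.2, -0.1]
grip_width: -0.0001
grasp_force: 0.0
```

Emit:
jog_arm --motion '[{"x": -12, "y": 0, "z": 4, "spin": 0, "fingers": 1}, {"x": -24, "y": 0, "z": 4, "spin": 0, "fingers": 1}, {"x": -33, "y": 0, "z": 4, "spin": 0, "fingers": 1}, {"x": -42, "y": 0, "z": 4, "spin": 0, "fingers": 1}, {"x": -51, "y": 0, "z": 4, "spin": 0, "fingers": 1}, {"x": -60, "y": 0, "z": 4, "spin": 0, "fingers": 1}, {"x": -69, "y": 0, "z": 4, "spin": 0, "fingers": 1}, {"x": -77, "y": 0, "z": 4, "spin": 0, "fingers": 1}]'

```text
clock: 3.3
eef_pos: [0.4523, -0.292, 0.1112]
tool_rot: [0.105, 0.994, 0.0, -0.0]
ft_force: [1.1, -0.3, 0.4]
grip_width: 0.0002
grasp_force: 0.0
```

Emit:
jog_arm --motion '[{"x": -4, "y": 0, "z": 0, "spin": 0, "fingers": 1}, {"x": -8, "y": 0, "z": 0, "spin": 0, "fingers": 1}, {"x": -11, "y": 0, "z": 0, "spin": 0, "fingers": 1}]'

```text
clock: 3.68
eef_pos: [0.4627, -0.2942, 0.1112]
tool_rot: [0.105, 0.994, 0.0, -0.0]
ft_force: [0.3, -0.2, 0.8]
grip_width: 0.0001
grasp_force: 0.0
```

```bash
python3 - <<'E'
from h import *
a=snap('scene');b=snap('top')
o=readout.get_obs();print(o['eef_pos'],o['ft_force'])
f=lambda i,x,y,w,h:cv2.resize(i[y:y+h,x:x+w,::-1],(400,300),interpolation=cv2.INTER_CUBIC)
cv2.imwrite('pics/m3.png',cv2.convertScaleAbs(np.hstack([f(a['pixels'],195,75,100,75),f(b['pixels'],416,185,80,60)]),alpha=1.6))
E
```

```text
[ 0.46277234 -0.29424091  0.11119203] [-0.31188532 -0.42893799  0.45190009]
```

View pics/m3.png

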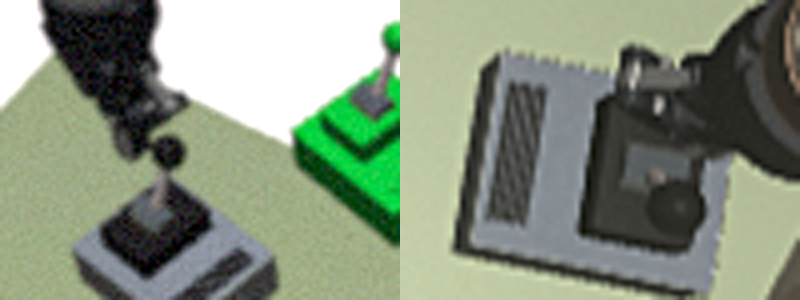

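The toggle has not moved. The tips are at about scene (226,112) and top (464,201), beyond the ball at top (471,226). I'll compare these with the projected TCP.

```bash
python3 - <<'E'
from h import *
a=snap('scene');b=snap('top')
o=readout.get_obs();p=o['eef_pos']
print(proj(a,p),proj(b,p), proj(a,[.431,-.289,.12]),proj(b,[.431,-.289,.12]),R.from_quat(o['tool_rot']).as_matrix().round(2).tolist())
g=lambda i,x,y,w,h:cv2.resize(i[y:y+h,x:x+w,::-1],(400,500),interpolation=cv2.INTER_CUBIC)
ia=a['pixels'].copy();ib=b['pixels'].copy()
for c,i in((a,ia),(b,ib)):
    for P in(p,[.431,-.289,.12]):
        u,v=proj(c,P)[0].round().astype(int); i[v,u]=[255,0,0]
cv2.imwrite('pics/m4.png',cv2.convertScaleAbs(np.hstack([g(ia,200,70,80,100),g(ib,430,180,80,100)]),alpha=2))
E
```

```text
[[229.37848924 121.5566607 ]] [[471.17184013 213.60096995]] [[236.76052191 113.07224234]] [[470.8750525  226.69561065]] [[-0.98, 0.21, -0.0], [0.21, 0.98, 0.0], [0.0, 0.0, -1.0]]
```

View pics/m4.png

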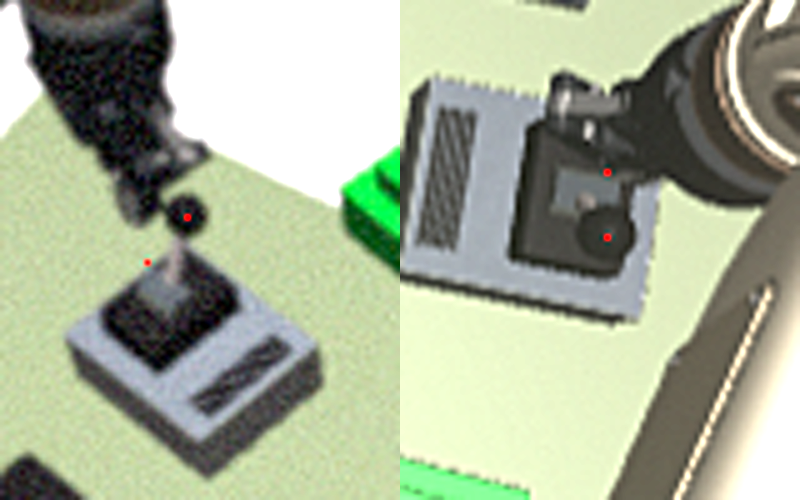

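```bash
cat >> h.py <<'E'
def tri(a,us,b,ut):
    A=[];y=[]
    for c,u in((a,us),(b,ut)):
        o,d=ray(c,[u]);d=d[0]/np.linalg.norm(d[0]);M=np.eye(3)-np.outer(d,d);A.append(M);y.append(M@o)
    x,r,_,_=np.linalg.lstsq(np.vstack(A),np.hstack(y),rcond=None);return x.round(4),r
E
python3 - <<'E'
from h import *
a=snap('scene');b=snap('top');p=readout.get_obs()['eef_pos'];print(p)
print(tri(a,(227,113.5),b,(468,207)),tri(a,(227,113.5),b,(466,208)))
for dz in(0,.02,.03,.04,.06): print(dz,proj(a,p+[0,0,dz]),proj(b,p+[0,0,dz]))
print(proj(a,p+[0,.03,.04]),proj(b,p+[0,.03,.04]))
E
```

```text
[ 0.46240358 -0.29417432  0.11123063]
(array([ 0.4726, -0.2779,  0.1632]), array([7.4955044e-05])) (array([ 0.4716, -0.2759,  0.1624]), array([0.00014476]))
0 [[229.38178795 121.54134885]] [[471.18123815 213.6168407 ]]
0.02 [[228.3200544  116.98490145]] [[473.86184944 212.41695458]]
0.03 [[227.77889789 114.66338194]] [[475.24056337 211.79987417]]
0.04 [[227.23069911 112.31224438]] [[476.64587294 211.17092848]]
0.06 [[226.11260496 107.51876064]] [[479.53942533 209.87604206]]
[[235.956976   116.54778513]] [[463.07068471 211.18036733]]
```

The tips look about 30 mm higher than the TCP reading and seem to have passed over the ball. I'll back off the same way, then measure the tip silhouette from an image difference.

```bash
python3 - <<'E'
from h import *
import pickle
pickle.dump((snap('scene')['pixels'],snap('top')['pixels'],readout.get_obs()),open('d.pkl','wb'))
E
```

Emit:
jog_arm --motion '[{"x": 12, "y": 0, "z": 0, "spin": 0, "fingers": 1}, {"x": 30, "y": 0, "z": 0, "spin": 0, "fingers": 1}, {"x": 55, "y": 0, "z": 0, "spin": 0, "fingers": 1}, {"x": 85, "y": 0, "z": 0, "spin": 0, "fingers": 1}, {"x": 85, "y": 0, "z": 0, "spin": 0, "fingers": 1}]'

```text
clock: 4.7
eef_pos: [0.3767, -0.2754, 0.1112]
tool_rot: [0.106, 0.994, 0.0, -0.001]
ft_force: [0.3, -0.2, 0.6]
grip_width: -0.0002
grasp_force: 0.0
```

```bash
python3 - <<'E'
from h import *
import pickle
s,t,o=pickle.load(open('d.pkl','rb'))
a=snap('scene');b=snap('top');p=readout.get_obs();print(p['eef_pos'],p['ft_force'],p['grip_width'])
print(proj(a,p['eef_pos']),proj(b,p['eef_pos']))
da=np.abs(s.astype(int)-a['pixels']).sum(2);db=np.abs(t.astype(int)-b['pixels']).sum(2)
cv2.imwrite('pics/m5.png',np.hstack([cv2.resize(i[y:y+75,x:x+50,::-1],(400,600),interpolation=cv2.INTER_CUBIC) for i,x,y in((a['pixels'],215,70),(b['pixels'],440,185))]))
E
```

```text
[ 0.37937189 -0.27656026  0.11163002] [0.73767049 0.03576312 0.16469656] -0.00016905969292879875
[[250.76999955 105.11138051]] [[465.60323215 249.58949434]]
```

View pics/m5.png

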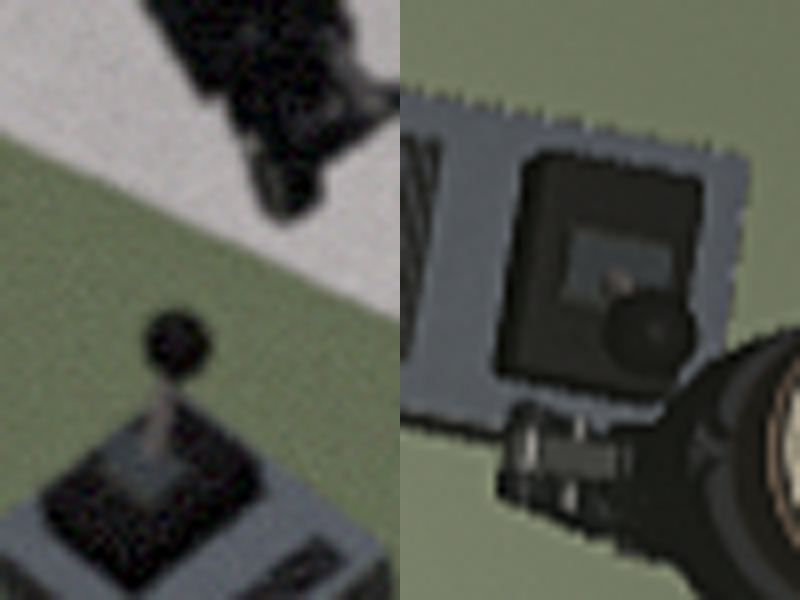

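The tip sits at scene (250,97) while the TCP projects to (251,105), so the fingertips are about 30–35 mm above the reported TCP. The toggle ball at (237,113) is unmoved. I'll lower by 34 mm, still above the housing, and push again.

Emit:
jog_arm --motion '[{"x": 0, "y": 0, "z": 17, "spin": 0, "fingers": 1}, {"x": 0, "y": 0, "z": 34, "spin": 0, "fingers": 1}, {"x": -12, "y": 0, "z": 34, "spin": 0, "fingers": 1}, {"x": -22, "y": 0, "z": 34, "spin": 0, "fingers": 1}, {"x": -30, "y": 0, "z": 34, "spin": 0, "fingers": 1}, {"x": -36, "y": 0, "z": 34, "spin": 0, "fingers": 1}, {"x": -42, "y": 0, "z": 34, "spin": 0, "fingers": 1}, {"x": -48, "y": 0, "z": 34, "spin": 0, "fingers": 1}]'

```text
clock: 5.8
eef_pos: [0.4267, -0.2865, 0.0773]
tool_rot: [0.105, 0.994, -0.0, 0.0]
ft_force: [-2.6, 1.0, 1.3]
grip_width: -0.0004
grasp_force: 0.8
```

```bash
cat > ball.py <<'E'
from h import *
a=snap('scene');b=snap('top');o=readout.get_obs()
print(o['eef_pos'],o['ft_force'],proj(a,o['eef_pos']))
import sys
cv2.imwrite('pics/'+sys.argv[1],np.hstack([cv2.resize(i[y:y+75,x:x+50,::-1],(400,600),interpolation=cv2.INTER_CUBIC) for i,x,y in((a['pixels'],210,85),(b['pixels'],440,185))]))
g=a['pixels'][80:150,200:270].sum(2)
for r in range(10,50,2): print(''.join('#' if v<110 else '+' if v<200 else '.' for v in g[r]))
E
python3 ball.py m6.png
```

```text
[ 0.42738154 -0.2866592   0.07726325] [ 0.1911815  -0.16624621 -0.33928021] [[240.09678742 122.12849069]]
.....................++######################.........................
.......................+###################+++........................
........................+##################+++........................
.........................+#################++.........................
...........................+################++........................
............................+++##############++++.+++.................
...............................+###########+.+#+...++.................
................................+#########+######++...................
...................................+###########++.....................
...................................+########++.......................+
.................................+++#++####+.........................#
.............................+#######++####+........................+#
............................+########+#+#+...........................#
.............................#######+................................+
..............................+#####+.................................
................................+++##++...............................
................................+++#####++............................
..............................+++++########+..........................
..........................++++++++++#########+........................
........................+##++++++++.+++########+......................
```

Emit:
jog_arm --motion '[{"x": -6, "y": 0, "z": 0, "spin": 0, "fingers": 1}, {"x": -12, "y": 0, "z": 0, "spin": 0, "fingers": 1}, {"x": -18, "y": 0, "z": 0, "spin": 0, "fingers": 1}, {"x": -24, "y": 0, "z": 0, "spin": 0, "fingers": 1}, {"x": -29, "y": 0, "z": 0, "spin": 0, "fingers": 1}, {"x": -34, "y": 0, "z": 0, "spin": 0, "fingers": 1}]'

```text
clock: 6.65
eef_pos: [0.4596, -0.2934, 0.0768]
tool_rot: [0.105, 0.994, 0.0, -0.001]
ft_force: [-0.5, 0.3, -1.3]
grip_width: 0.0001
grasp_force: 0.7
```

```bash
python3 ball.py m6.png; python3 - <<'E'
from h import *
a=snap('scene');xd=np.array([.98,-.199,0])
print([proj(a,np.array([.431,-.2888,.1205])+k*xd).round(1).tolist() for k in(0,.045,.0575)])
E
```

```text
[ 0.46021782 -0.29359278  0.07696582] [-0.1196584   0.39256033  0.03824272] [[231.73577749 128.67118889]]
.........###########################..................................
.........++########################+..................................
...........+#######################...................................
............+######################+..................................
.............+######################+.................................
..............++########+#########++#+................................
................+#################+.+.................................
.................+################++..................................
..................++################++..+++...........................
......................+############+#+....+#+........................+
.......................########+#+++++++++++.........................#
.........................++#############+...........................+#
..........................+##########+..............................+#
..........................+++######..................................+
..........................++++#####+..................................
.....................#######+########++...............................
....................+#######+++#########++............................
....................+#######+.++++#########+..........................
.....................+######++.+.++++########+........................
........................+##+++++++++++#########+......................
[[[236.8, 113.0]], [[225.3, 121.9]], [[222.0, 124.4]]]
```

Emit:
jog_arm --motion '[{"x": -4, "y": 0, "z": 0, "spin": 0, "fingers": 1}, {"x": -7, "y": 0, "z": 0, "spin": 0, "fingers": 1}, {"x": -10, "y": 0, "z": 0, "spin": 0, "fingers": 1}]'

```text
clock: 7.18
eef_pos: [0.463, -0.2942, 0.0768]
tool_rot: [0.106, 0.994, 0.001, -0.006]
ft_force: [-19.9, 4.0, 13.2]
grip_width: -0.0
grasp_force: 10.0
```

```bash
python3 ball.py m6.png
```

```text
[ 0.46285411 -0.29412298  0.07677599] [-14.99254669   3.42922676  10.05910682] [[231.07359623 129.24080646]]
........###########################...................................
.......++#########################+...................................
.........+#######################+....................................
..........+#######################....................................
...........+#######################...................................
.............+##################+##+..................................
..............+#################+++++.................................
...............+#################+....................................
.................+################+...................................
...................++##############++.+++++..........................+
.....................+##########++++++..+++..........................#
......................++########+####+#++...........................+#
.........................+###########+..............................+#
.........................+########+..................................+
.........................+++######+...................................
.....................+##+##++#########+...............................
...................+########++##########+.............................
...................+#######+++++++#########+..........................
....................#######++....++++########++.......................
......................+####++++++++++++########+......................
```

The end stop is reached at 20 N. I'll back off, lift and head for the cell.

Emit:
jog_arm --motion '[{"x": 25, "y": 0, "z": 0, "spin": 0, "fingers": 1}, {"x": 65, "y": 0, "z": -10, "spin": 0, "fingers": 1}, {"x": 75, "y": 0, "z": -65, "spin": 0, "fingers": 1}, {"x": 75, "y": 10, "z": -125, "spin": 0, "fingers": 1}, {"x": 65, "y": 60, "z": -135, "spin": 10, "fingers": -1}, {"x": 50, "y": 115, "z": -135, "spin": 20, "fingers": -1}, {"x": 35, "y": 175, "z": -135, "spin": 30, "fingers": -1}, {"x": 20, "y": 230, "z": -135, "spin": 40, "fingers": -1}]'

```text
clock: 8.28
eef_pos: [0.4935, -0.078, 0.2131]
tool_rot: [0.426, 0.905, 0.0, 0.001]
ft_force: [0.7, -0.4, -0.0]
grip_width: 0.072
grasp_force: 0.0
```

```bash
python3 - <<'E'
from h import *
a=snap('scene');b=snap('top');o=readout.get_obs();p=o['eef_pos'];print(p,o['grip_width'])
Rm=R.from_quat(o['tool_rot']).as_matrix()
print(Rm.T@(np.array([.6177,.236,.20])-p)*1e3,'tool y ang',np.degrees(np.arctan2(Rm[1,1],Rm[0,1])))
g=a['pixels'][80:150,200:270].sum(2)
for r in range(30,60,2): print(''.join('#' if v<110 else '+' if v<200 else '.' for v in g[r]))
E
```

```text
[ 0.49467193 -0.07498611  0.21257363] 0.08476919892422519
[158.17369731 294.63246436  13.38494303] tool y ang 40.19127730406612
.....................................................................#
....................................................................+#
....................................................................+#
.....................................................................+
......................................................................
....................++##++........+###+...............................
...................+#######+....+#######++............................
...................+#######++.++++#########+..........................
....................+#######++..+++++########++.......................
......................+#####+++++++++++########+......................
.....................++#######+++++++##########+......................
....................############+++############+......................
....................+#######################++........................
.....................+####################+...........................
.............++........+###############+.............++++.............
```

The ball is now at (223,124), against (222,124.4) predicted for on, so the lamp is switched.

Emit:
jog_arm --motion '[{"x": 26, "y": 50, "z": 0, "spin": 2, "fingers": -1}, {"x": 56, "y": 105, "z": 0, "spin": 4, "fingers": -1}, {"x": 86, "y": 160, "z": 0, "spin": 6.4, "fingers": -1}, {"x": 112, "y": 210, "z": 0, "spin": 6.4, "fingers": -1}, {"x": 138, "y": 258, "z": 0, "spin": 6.4, "fingers": -1}, {"x": 152, "y": 284, "z": 0, "spin": 6.4, "fingers": -1}, {"x": 158, "y": 295, "z": 0, "spin": 6.4, "fingers": -1}, {"x": 158, "y": 295, "z": 0, "spin": 6.4, "fingers": -1}]'

```text
clock: 9.38
eef_pos: [0.6172, 0.2307, 0.212]
tool_rot: [0.473, 0.881, -0.0, 0.0]
ft_force: [0.0, 0.7, 0.8]
grip_width: 0.0855
grasp_force: 0.0
```

```bash
python3 - <<'E'
from h import *
a=snap('scene');b=snap('top');o=readout.get_obs();p=o['eef_pos'];print(p,o['grip_width'],o['joint_pos'])
Rm=R.from_quat(o['tool_rot']).as_matrix();yd=Rm[:,1];print('ang',np.degrees(np.arctan2(yd[1],yd[0])))
ia=a['pixels'][:,:,::-1].copy()
for s in(-1,1):
  for h,col in((0,(0,0,255)),(.013,(0,255,255)),(.033,(255,0,255))):
    u=proj(a,p+s*.0425*yd+[0,0,h])[0];print(s,h,u.round(1));ia[int(round(u[1])),int(round(u[0]))]=col
cv2.imwrite('pics/m7.png',cv2.resize(cv2.convertScaleAbs(ia[150:290,310:450],alpha=1.6),(600,600),interpolation=cv2.INTER_NEAREST))
E
```

```text
[0.61699726 0.22956846 0.21253005] 0.08534266737402965 [ 3.56433887e-01  5.71720441e-01  5.46121005e-01  1.54535465e+00
 -4.48180393e-04  1.34374918e+00]
ang 33.43099986581706
-1 0 [367.1 212.7]
-1 0.013 [367.7 209.9]
-1 0.033 [368.5 205.6]
1 0 [371.  245.7]
1 0.013 [371.6 243.2]
1 0.033 [372.5 239.2]
```

View pics/m7.png

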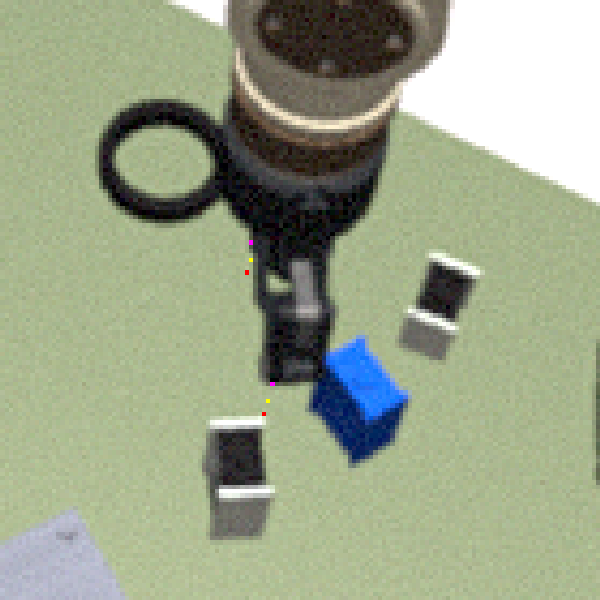

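The toggle is on, and the tall cell at crop (240,478) is untouched. The front fingertip is at about pixel (379,239), while the forecast from the TCP was (372,243) or lower. The drawn hand is offset from the reported TCP, so I'll measure this with both cameras as numbers.

```bash
python3 - <<'E'
from h import *
a=snap('scene');b=snap('top');o=readout.get_obs();p=o['eef_pos']
Rm=R.from_quat(o['tool_rot']).as_matrix();yd=Rm[:,1]
print('base origin',proj(a,[0,0,0]),proj(b,[0,0,0]))
for h in(0,.05,.1,.2): print(h,proj(a,p+[0,0,h]).round(1),proj(b,p+[0,0,h]).round(1))
for s in(-1,1): print('finger',s,proj(a,p+s*.05*yd+[0,0,.013]).round(1),proj(b,p+s*.05*yd+[0,0,.013]).round(1))
g=b['pixels'].sum(2)
print('cols 190..300')
for r in range(96,184,3): print(r,''.join('#' if v<120 else '+' if v<200 else '.' if v<400 else 'o' for v in g[r,190:300]))
E
```

```text
base origin [[387.00860611  85.97111675]] [[344.42654723 412.30734609]]
0 [[369.  228.8]] [[240.5 137.6]]
0.05 [[371.2 218.4]] [[235.9 130.5]]
0.1 [[373.6 207.1]] [[230.9 122.5]]
0.2 [[379.  181.4]] [[218.9 103.6]]
finger -1 [[367.3 207.1]] [[251.5 154.5]]
finger 1 [[371.9 246.2]] [[227.4 117.5]]
cols 190..300
96 oooooooooooooooooooooooooooooooooooooooo.....++++.............................................................
99 ooooooooooooooooooooooooooooooooooooooooo......+##............................................................
102 ooooooooooooooooooooooooooooooooooooooooooo.....+##..................................................+#+......
105 oooooooooooooooooooooooooooooooooooooooooooo......+#+..............................................+#+++......
108 oooooooooooooooooooooooooooooooooooooooooooooo.....+#............................................+#++++++.....
111 ooooooooooooooooooooooooooooooooooooooooooooooo.....++.........++.............................................
114 oooooooooooooooooooooooooooooooooooooooooooooooo.....++.........++++++.......................+#+
[... 1959 characters left out ...]
..........
168 oooooooooooooooooooooooooooooooooooooooooooooooooooooooooooooooooooooo....++..+...............................
171 ooooooooooooooooooooooooooooooooooooooooooooooooooooooooooooooooooooooo....++..+..............................
174 oooooooooooooooooooooooooooooooooooooooooooooooooooooooooooooooooooooooo.....+..+.............................
177 ooooooooooooooooooooooooooooooooooooooooooooooooooooooooooooooooooooooooo.....+..+............................
180 oooooooooooooooooooooooooooooooooooooooooooooooooooooooooooooooooooooooooo.....+..+...........................
183 ooooooooooooooooooooooooooooooooooooooooooooooooooooooooooooooooooooooooooo.....+..+..........................
```

Emit:
jog_arm --motion '[{"x": 5, "y": 4, "z": 30, "spin": 0, "fingers": -1}, {"x": 5, "y": 4, "z": 70, "spin": 0, "fingers": -1}, {"x": 5, "y": 4, "z": 105, "spin": 0, "fingers": -1}, {"x": 5, "y": 4, "z": 122, "spin": 0, "fingers": -1}, {"x": 5, "y": 4, "z": 122, "spin": 0, "fingers": -1}]'

```text
clock: 10.2
eef_pos: [0.6163, 0.2358, 0.0888]
tool_rot: [0.474, 0.881, -0.001, -0.001]
ft_force: [0.0, 0.1, 0.9]
grip_width: 0.0854
grasp_force: 0.0
```

```bash
python3 - <<'E'
from h import *
a=snap('scene');b=snap('top');o=readout.get_obs();p=o['eef_pos'];print(p)
Rm=R.from_quat(o['tool_rot']).as_matrix();yd=Rm[:,1]
for s in(-1,1): print('finger',s,proj(a,p+s*.05*yd+[0,0,.013]).round(1),proj(b,p+s*.05*yd+[0,0,.013]).round(1))
g=a['pixels'].sum(2)
print('cols 345..400')
for r in range(206,282,2): print(r,''.join('#' if v<110 else '+' if v<190 else '.' if v<400 else 'o' for v in g[r,345:400]))
E
```

```text
[0.61817584 0.23686476 0.091412  ]
finger -1 [[365.2 232.6]] [[256.9 167.3]]
finger 1 [[369.4 269.4]] [[235.3 134.1]]
cols 345..400
206 ...............+++....++..+++.....++++++++++...+.......
208 ...............+##+......+++..++++.+..+....++++........
210 ..............+####+++......++++..+++.+++++............
212 ..............+++####+++...o....................+......
214 ..............#+++#####++++++......oo.......+++#+......
216 .............+##++#########+++++++++++++++++####+......
218 .............+###++++##############+###########+.......
220 .............#####++++++###################+++#+.......
222 .............+######+#+++++############++++++##........
224 ..............#########+++++++++++++++##+++###+........
226 ...............#################+############+.........
228 ................+#################+#########+..........
230 ..................#########################............
232 ....................+###################++.............
234 ....................+#################+++..............
236 .....................+###############+.+##+............
238 ....
[... 611 characters left out ...]
+#######+############+..................
260 .............+++######+++####++++###...................
262 ..............+#######++###########+...................
264 ..............+.oooooooo...............................
266 ..............++..........+............................
268 ...............++....+.................................
270 ...............+..+..+..++.............................
272 ...............+........+..............................
274 ...............+..+....+...............................
276 .......................................................
278 .......................................................
280 .......................................................
```

```bash
python3 - <<'E'
from h import *
from scipy.optimize import fsolve
import pickle
a,b=pickle.load(open('c.pkl','rb'));o=readout.get_obs();p=o['eef_pos'];Rm=R.from_quat(o['tool_rot']).as_matrix()
f=lambda q,uv,P=p,M=Rm,y=.055:proj(a,P+M@np.array([q[0],y,-q[1]]))[0]-uv
print('lat,back',fsolve(f,[0,.01],args=((374.5,263.),)))
d=pickle.load(open('d.pkl','rb'))[2];M=R.from_quat(d['tool_rot']).as_matrix()
print('case1',fsolve(f,[0,.01],args=((227,113.5),d['eef_pos'],M,0)))
P=plane(b,[(227,180),(243,180),(247,193),(228,189),(245,200)],.07);print('blue',P.round(3).tolist()); print('in tool xy from cell',((P-[.6177,.236,.07])@Rm*1e3).round(0).tolist())
E
```

```text
lat,back [0.00658844 0.06283369]
case1 [-0.00160615  0.036323  ]
blue [[0.553, 0.288, 0.07], [0.553, 0.248, 0.07], [0.52, 0.238, 0.07], [0.53, 0.285, 0.07], [0.502, 0.242, 0.07]]
in tool xy from cell [[79.0, -25.0, -0.0], [46.0, -47.0, -0.0], [55.0, -81.0, -0.0], [89.0, -46.0, -0.0], [69.0, -93.0, -0.0]]
```

Emit:
jog_arm --motion '[{"x": 0, "y": 0, "z": 20, "spin": 0, "fingers": -1}, {"x": 0, "y": 0, "z": 40, "spin": 0, "fingers": -1}, {"x": 0, "y": 0, "z": 55, "spin": 0, "fingers": -1}, {"x": 0, "y": 0, "z": 55, "spin": 0, "fingers": -1}]'

```text
clock: 10.8
eef_pos: [0.6171, 0.2371, 0.0347]
tool_rot: [0.473, 0.881, -0.001, -0.0]
ft_force: [0.4, 0.3, 0.7]
grip_width: 0.0853
grasp_force: 0.0
```

```bash
python3 - <<'E'
from h import *
a=snap('scene');b=snap('top');o=readout.get_obs();p=o['eef_pos'];print(p,o['ft_force'])
i=a['pixels'][210:300,330:410,::-1]; j=b['pixels'][120:180,215:285,::-1]
cv2.imwrite('pics/m8.png',cv2.convertScaleAbs(np.hstack([cv2.resize(i,(533,600),interpolation=cv2.INTER_CUBIC)]),alpha=1.8))
E
```

```text
[0.61828501 0.23760499 0.03619894] [0.98930985 0.11992173 0.04740016]
```

View pics/m8.png

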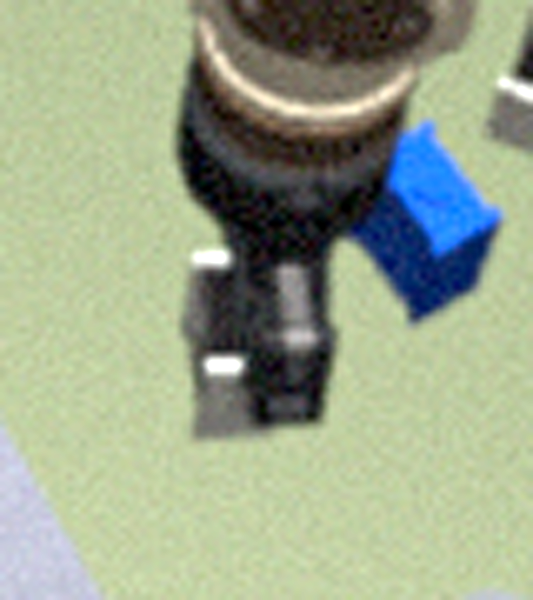

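The last picture shows the fingertip at crop (287,420), in front of and above the cell's near frosted plate, whose top edge is centred near crop (248,365). The finger is about 9–10 mm too far along tool +x and about 36 mm higher than reported. I'll correct sideways and check again in numbers.

Emit:
jog_arm --motion '[{"x": -5, "y": 0, "z": 0, "spin": 0, "fingers": -1}, {"x": -10, "y": 0, "z": 0, "spin": 0, "fingers": -1}, {"x": -10, "y": 0, "z": 20, "spin": 0, "fingers": -1}, {"x": -10, "y": 0, "z": 20, "spin": 0, "fingers": -1}]'

```text
clock: 11.4
eef_pos: [0.622, 0.2282, 0.0138]
tool_rot: [0.474, 0.881, -0.001, -0.001]
ft_force: [-0.9, -0.6, 0.2]
grip_width: 0.0854
grasp_force: 0.0
```

```bash
cat > asc.py <<'E'
import sys
from h import *
n,c0,c1,r0,r1,st=sys.argv[1],*map(int,sys.argv[2:7])
c=snap(n);o=readout.get_obs();print(o['eef_pos'].round(4),o['ft_force'].round(1),o['grip_width'],o['grasp_force'])
g=cv2.GaussianBlur(c['pixels'],(3,3),.6).sum(2)
for r in range(r0,r1,st): print(r,''.join('#' if v<100 else '+' if v<170 else '-' if v<250 else '.' if v<400 else 'o' for v in g[r,c0:c1]))
E
python3 asc.py scene 350 400 230 285 1
```

```text
[0.6226 0.2285 0.0147] [ 0.6  0.2 -0.4] 0.08520674973233064 0.0
230 ..+++####++--..................--++-..............
231 .-+++#####+++--...............-++++-..............
232 .-+#++######++++---........---++#++-..............
233 .-##++########++----+-------++####+-..............
234 .-###+++#######+++++++++++++######+---............
235 .-####+++############++#########+#+++-............
236 .-####++++####################+++####+-...........
237 .-#####+++++#################+++#####+--..........
238 .-+#####++++++#############++++#######+--.--......
239 ..+######+++++++++#####++++++##########+----...-..
240 ..-########++++++++++++++++++###########+------...
241 ..-##########++++++++##++++#############+--.--....
242 ...+###############++###################++--......
243 ...-+##############+++####################+--.....
244 ....-+#############+++#########++##########+-.....
245 .....-+######################+--+++########+--...-
246 ......-+####################+-..--++########+----+
247 .......-###################+-.....-+++######+---++
248 ........+#################+-.......-++####
[... 1288 characters left out ...]
-+###########-..........................
273 .........--+#####+++###-..........................
274 .........--++###+++++#+-..........................
275 .........---+###+++###+-..........................
276 ............-+++++++++-...........................
277 .............----.................................
278 ..................................................
279 ..................................................
280 ..................................................
281 ..................................................
282 ..................................................
283 ..................................................
284 ..................................................
```

Emit:
jog_arm --motion '[{"x": 0, "y": 0, "z": 10, "spin": 0, "fingers": -1}, {"x": 0, "y": 0, "z": 20, "spin": 0, "fingers": -1}, {"x": 0, "y": 0, "z": 26, "spin": 0, "fingers": -1}, {"x": 0, "y": 0, "z": 26, "spin": 0, "fingers": -1}]'

```text
clock: 11.95
eef_pos: [0.6224, 0.2289, -0.0117]
tool_rot: [0.473, 0.881, -0.001, -0.001]
ft_force: [0.5, 0.3, 0.0]
grip_width: 0.0858
grasp_force: 0.0
```

```bash
python3 asc.py scene 350 385 244 290 1
```

```text
[ 0.6229  0.229  -0.0112] [-0.2 -0.1  0.9] 0.08534030922771896 0.0
244 .-#######+++++++#######++++++######
245 .-+########++++++++++++++++++###+++
246 ..+#########++++++++###+++#####+--+
247 ..-+###########+##++##########+-..-
248 ...-##############++##########-....
249 ....+#############+++########+-....
250 ....-+######################+-.....
251 .....-+####################+-......
252 ......-+##################+-.......
253 .......-+###############+--........
254 .......-+###############-..........
255 .......-+##############+-..........
256 .......-+##############-...........
257 .......-++#######++###+-...........
258 .......-++#####+---+##+-...........
259 .......-++#####+---+##+-...........
260 .......-++#####+----##+-...........
261 ........-+#####+----+#+-...........
262 ........-+#####+----+#+-...........
263 ........-+#####+----+#+............
264 ........-+#####+----+#+............
265 ........-+#####++---+++-...........
266 .........+######+---+++-...........
267 .........-+####+--..-++-...........
268 .........-++++++-...-++-...........
269 .........-++#+++--..-+++...........
270 .........-+#####++--+##+...........
271 .........-+######++++##+...........
272 .........-+#######+####-...........
273 .........-+###########+-...........
274 .........-+###########+-...........
275 .........-+###########+-...........
276 ..........-###########+............
277 ..........-+#####+++##-............
278 ..........-+###+++++##-............
279 ...........-+##++++##+-............
280 ............+++++++++-.............
281 ............--------...............
282 ...................................
283 ...................................
284 ...................................
285 ...................................
286 ...................................
287 ...................................
288 ...................................
289 ...................................
```

```bash
python3 - <<'E'
from h import *
a=snap('scene');M=R.from_quat(readout.get_obs()['tool_rot']).as_matrix()
for y in(.045,.055):
  for h in(0,.02,.03,.04,.05): print(y,h,proj(a,np.array([.6177,.236,h])+y*M[:,1]).round(1), 'xshift5', proj(a,np.array([.6177,.236,h])+y*M[:,1]-.005*M[:,0]).round(1))
E
```

```text
0.045 0 [[365.1 282.9]] xshift5 [[363.2 283. ]]
0.045 0.02 [[365.8 280. ]] xshift5 [[363.9 280.1]]
0.045 0.03 [[366.1 278.6]] xshift5 [[364.2 278.7]]
0.045 0.04 [[366.5 277.1]] xshift5 [[364.5 277.2]]
0.045 0.05 [[366.9 275.7]] xshift5 [[364.9 275.7]]
0.055 0 [[365.5 286.5]] xshift5 [[363.6 286.6]]
0.055 0.02 [[366.2 283.7]] xshift5 [[364.2 283.8]]
0.055 0.03 [[366.5 282.3]] xshift5 [[364.6 282.4]]
0.055 0.04 [[366.9 280.9]] xshift5 [[364.9 281. ]]
0.055 0.05 [[367.3 279.4]] xshift5 [[365.3 279.5]]
```

The finger is laterally centred on the cell (366.5 seen, 366.5–366.9 expected) with its tip at z ≈ 0.02–0.04. Closing now.

Emit:
jog_arm --motion '[{"x": 0, "y": 0, "z": 0, "spin": 0, "fingers": 1}, {"x": 0, "y": 0, "z": 0, "spin": 0, "fingers": 1}, {"x": 0, "y": 0, "z": 0, "spin": 0, "fingers": 1}, {"x": 0, "y": 0, "z": 0, "spin": 0, "fingers": 1}, {"x": 0, "y": 0, "z": 0, "spin": 0, "fingers": 1}, {"x": 0, "y": 0, "z": 0, "spin": 0, "fingers": 1}]'

```text
clock: 12.8
eef_pos: [0.6237, 0.2292, -0.0102]
tool_rot: [0.473, 0.881, 0.0, 0.0]
ft_force: [0.2, -0.2, 4.4]
grip_width: 0.0475
grasp_force: 62.0
```

```bash
python3 asc.py scene 345 385 244 285 2;  python3 asc.py top 225 275 135 185 2
```

```text
[ 0.6237  0.2292 -0.0102] [ 0.3 -1.   5.3] 0.04778278078626194 61.987552642822266
244 ......-#######++++++++#####+++++++######
246 .......+##########+++++++#+++++#####+--+
248 ........-##############+++#########-....
250 .........-+######################+-.....
252 ...........-+##################+-.......
254 ............-+###############-..........
256 ............-+#############+-...........
258 ............-+#######++++##+............
260 ............-+#####+-...-##-............
262 .............-######-...-++-............
264 .............-+##+---...................
266 ..............+##+++-....---............
268 ..............+##++--....---............
270 ..............-+##++-....-++-...........
272 ..............-+#####++++##+-...........
274 ..............-+######+##+-.............
276 ........................................
278 ........................................
280 ........................................
282 ........................................
284 ........................................
[ 0.6236  0.2292 -0.0102] [ 0.8 -1.   4.4] 0.04751368365868048 62.0215022
[... 682 characters left out ...]
oooooooooooooooooooooooooooo....----....
161 ooooooooooooooooooooooooooooooooooooooo...-----...
163 ooooooooooooooooooooooooooooooooooooooo....---.-..
165 oooooooooooooooooooooooooooooooooooooooo....----..
167 ooooooooooooooooooooooooooooooooooooooooo...-----.
169 ooooooooooooooooooooooooooooooooooooooooo....---..
171 oooooooooooooooooooooooooooooooooooooooooo....----
173 ooooooooooooooooooooooooooooooooooooooooooo...----
175 ooooooooooooooooooooooooooooooooooooooooooo....---
177 oooooooooooooooooooooooooooooooooooooooooooo....--
179 ooooooooooooooooooooooooooooooooooooooooooooo....-
181 ooooooooooooooooooooooooooooooooooooooooooooo....-
183 oooooooooooooooooooooooooooooooooooooooooooooo....
```

Grip width is 48 mm at 62 N, matching the two frosted faces. Lifting.

Emit:
jog_arm --motion '[{"x": 0, "y": 0, "z": -8, "spin": 0, "fingers": 1}, {"x": 0, "y": 0, "z": -20, "spin": 0, "fingers": 1}, {"x": 0, "y": 0, "z": -40, "spin": 0, "fingers": 1}, {"x": 0, "y": 0, "z": -70, "spin": 0, "fingers": 1}, {"x": 0, "y": 0, "z": -100, "spin": 0, "fingers": 1}, {"x": 0, "y": 0, "z": -125, "spin": 0, "fingers": 1}, {"x": 0, "y": 0, "z": -140, "spin": 0, "fingers": 1}, {"x": 0, "y": 0, "z": -140, "spin": 0, "fingers": 1}]'

```text
clock: 13.9
eef_pos: [0.6239, 0.2294, 0.1306]
tool_rot: [0.473, 0.881, 0.001, 0.001]
ft_force: [0.2, 0.9, -2.3]
grip_width: 0.0476
grasp_force: 61.8
```

```bash
python3 asc.py scene 335 395 200 275 2; python3 - <<'E'
from h import *
a=snap('scene')
print('empty spot?',[proj(a,[.6177,.236,z]).round(0).tolist() for z in(0,.07)])
E
```

```text
[0.6231 0.2291 0.1291] [ 1.5  0.6 -1.8] 0.04737941696249101 61.83746337890625
200 .....-++###########+++####++--.....------------------....--.
202 ...........-----.....-+#####++--..........-----........---..
204 .....................+++######+++----..............---+#+-..
206 ....................-+#+++#######+++++++--------+--++###+-..
208 ....................+###+++############++++++++#########+...
210 ....................+####+++++########################++-...
212 ....................+######++++++##################+++++....
214 ....................-########+++++++++++++++++++++++###-....
216 .....................+##########+#++++++++#++++++#####+.....
218 .....................-+##############################+-.....
220 .......................+###############++++#########+-......
222 ........................-+#########################-........
224 ..........................-+####################+-..........
226 ..........................-+##################-.............
228 ..........................-+#################+..............
230 ...........................-+##############
[... 796 characters left out ...]
#
256 ........................................................-##+
258 ........................................................--..
260 ............................................................
262 ............................................................
264 ............................................................
266 ............................................................
268 ............................................................
270 ............................................................
272 ............................................................
274 ............................................................
empty spot? [[[363.0, 267.0]], [[366.0, 256.0]]]
```

Lifted: weight about 2 N, grip holding. Carrying it above the lamp's height to the rig.

Emit:
jog_arm --motion '[{"x": 0, "y": 0, "z": -25, "spin": 0, "fingers": 1}, {"x": -15, "y": -8, "z": -45, "spin": 4, "fingers": 1}, {"x": -45, "y": -25, "z": -45, "spin": 9, "fingers": 1}, {"x": -85, "y": -47, "z": -45, "spin": 15, "fingers": 1}, {"x": -125, "y": -69, "z": -45, "spin": 21, "fingers": 1}, {"x": -165, "y": -91, "z": -45, "spin": 27, "fingers": 1}, {"x": -205, "y": -113, "z": -45, "spin": 33, "fingers": 1}, {"x": -245, "y": -135, "z": -45, "spin": 39, "fingers": 1}]'

```text
clock: 15.0
eef_pos: [0.6448, -0.0511, 0.1723]
tool_rot: [0.741, 0.671, -0.001, -0.001]
ft_force: [0.3, 0.3, -1.2]
grip_width: 0.0474
grasp_force: 62.0
```

```bash
cat > to.py <<'E'
import sys
from h import *
o=readout.get_obs();p=o['eef_pos'];M=R.from_quat(o['tool_rot']).as_matrix()
t=np.array(list(map(float,sys.argv[1:4])))
print(p.round(4),'ang',np.degrees(np.arctan2(M[1,1],M[0,1])).round(2),(M.T@(t-p)*1e3).round(1),o['ft_force'].round(1),o['grip_width'])
E
python3 to.py .6567 -.1668 .175
```

```text
[ 0.6448 -0.0511  0.1723] ang -5.7 [-114.    23.3   -2.8] [ 0.3  0.3 -1.2] 0.04742104575792241
```

Emit:
jog_arm --motion '[{"x": -30, "y": 6, "z": 0, "spin": 2, "fingers": 1}, {"x": -60, "y": 12, "z": 0, "spin": 4, "fingers": 1}, {"x": -90, "y": 18, "z": 0, "spin": 5.8, "fingers": 1}, {"x": -108, "y": 22, "z": 0, "spin": 5.8, "fingers": 1}, {"x": -114, "y": 23, "z": 0, "spin": 5.8, "fingers": 1}, {"x": -114, "y": 23, "z": 30, "spin": 5.8, "fingers": 1}, {"x": -114, "y": 23, "z": 60, "spin": 5.8, "fingers": 1}, {"x": -114, "y": 23, "z": 80, "spin": 5.8, "fingers": 1}]'

```text
clock: 16.0
eef_pos: [0.6568, -0.1638, 0.0922]
tool_rot: [0.773, 0.635, -0.001, -0.001]
ft_force: [-0.0, -0.3, -1.0]
grip_width: 0.0474
grasp_force: 62.0
```

```bash
python3 to.py .6567 -.1668 .0448; python3 asc.py scene 180 290 170 245 2
```

```text
[ 0.6568 -0.1638  0.0922] ang -11.19 [-3.   0.6 47.4] [-0.  -0.3 -1. ] 0.047433399770970365
[ 0.6553 -0.1634  0.0892] [-0.9  0.3 -4.9] 0.04758704882979 62.07792520523071
170 ...........--+###########++###################+...-#####+-....................................................
172 ..........-+###########+----###############++++-..o..-+++-....................................................
174 ..........-+#########+-----+##############+--+###+-.ooo.+-....................................................
176 ..........-+######+++-.--++#########################+..o......................................................
178 ........---++####+-----++#########++##################+---....................................................
180 .....-------++###+----++++-+#######################++-----....................................................
182 ..-----------++####+++####+++###+################++-------....................................................
184 ---------------+#############+++++####+..-+####+-----------...................................................
186 ------
[... 2739 characters left out ...]
++++-----.
234 ............................................------------------------...---...ooooooo..--++++-++---+-+++------.
236 ..............................................--+-----------++----------...--..ooo..--+----++-+--+---+++------
238 ................................................------------++--------------..-...--+-++--+++-++--++++++------
240 ..................................................--------------+---------...-+++--++------++---++++--------++
242 .....................................................--------------+---------++--------++--+--+--+--------++--
244 .......................................................---------------+++------+---------+++-+--+--------+--..
```

Emit:
jog_arm --motion '[{"x": -3, "y": 0, "z": 15, "spin": 0.2, "fingers": 1}, {"x": -3, "y": 0, "z": 30, "spin": 0.2, "fingers": 1}, {"x": -3, "y": 0, "z": 40, "spin": 0.2, "fingers": 1}, {"x": -3, "y": 0, "z": 45, "spin": 0.2, "fingers": 1}, {"x": -3, "y": 0, "z": 45, "spin": 0.2, "fingers": 1}]'

```text
clock: 16.68
eef_pos: [0.6571, -0.1683, 0.049]
tool_rot: [0.774, 0.633, -0.0, -0.0]
ft_force: [-0.6, -0.1, -2.1]
grip_width: 0.0473
grasp_force: 62.1
```

```bash
python3 to.py .6567 -.1668 .0448; python3 - <<'E'
from h import *
a=snap('scene');b=snap('top');ex=np.array([.980,-.198,0]);ey=np.array([.198,.980,0]);m=np.array([.6585,-.158,0])
for n,c in(('s',a),('t',b)):
  print(n,'near frost corners bot/top', [proj(c,m+.024*ex+s*.016*ey+[0,0,z])[0].round(1).tolist() for z in(.055,.125) for s in(-1,1)])
  print(n,'rear top', [proj(c,m-.024*ex+s*.016*ey+[0,0,.125])[0].round(1).tolist() for s in(-1,1)])
print('lens',proj(a,m+.07*ey+[0,0,.09]),'tube',proj(a,m-.07*ey+[0,0,.09]))
for n,c,c0,c1,r0,r1 in(('scene',a,205,262,172,222),('top',b,375,440,100,155)):
  g=cv2.GaussianBlur(c['pixels'],(3,3),.6).astype(int);print(n)
  for r in range(r0,r1): print(r,''.join('0123456789'[min(9,int(v//40))] for v in g[r,c0:c1].sum(1)))
E
```

```text
[ 0.6571 -0.1683  0.049 ] ang -11.5 [ 1.4 -0.6  4.2] [-0.6 -0.1 -2.1] 0.04727578393495947
s near frost corners bot/top [[220.3, 204.7], [228.3, 211.5], [215.8, 191.2], [224.1, 198.3]]
s rear top [[229.5, 179.8], [237.8, 186.6]]
t near frost corners bot/top [[413.3, 132.0], [400.8, 129.7], [418.6, 122.9], [405.3, 120.4]]
t rear top [[415.3, 141.9], [401.9, 139.4]]
lens [[247.0059599  211.12206327]] tube [[211.3266992  181.06814868]]
scene
172 001100010001100010010000001343222211135777777777777777777
173 100100010110000000011000001233222210135777777777777777777
174 100100100010010000011101000112222111246777777777777777777
175 101110000111100010011001100101211123467777777777777777777
176 111000000000100100011000000001111345677777777777777777777
177 111000100000000000000111211011112467777777777777777777777
178 111110011111011100100013663110002577777777777777777777777
179 112221011011111110000126998420013577777777777777777777777
180 124432100001011111001235899852114677777777777777777777777
181 345542110000011111112322479996423677777777777777777777777
182 4565311100001111011222111369998435
[... 5595 characters left out ...]

145 33333333333333333333433333333333544567899999999999999999999999999
146 33333333333333333333333433333334534568899999999999999999999999999
147 33333333333333333333333333333334534678999999999999999999999999999
148 33333333333333333333333333333334545678999999999999999999999999999
149 33333333333333333333333333333334445678999999999999999999999999999
150 33333333333333333333333333333335445678999999999999999999999999999
151 33333333333333333333333344333345445678999999999999999999999999999
152 33333333333333333333333343333346446789999999999999999999999999999
153 33333333333334333333333344333346456789999999999999999999999999999
154 33333333333333333333334344333345456789999999999999999999999999999
```

The white plate edges of the held cell sit within about 1.5 mm of the forecast, apart from the 4 mm of height still to go. Final small correction next.

Emit:
jog_arm --motion '[{"x": 1.4, "y": -0.3, "z": 2, "spin": 0, "fingers": 1}, {"x": 1.4, "y": -0.3, "z": 4.2, "spin": 0, "fingers": 1}, {"x": 1.4, "y": -0.3, "z": 4.2, "spin": 0, "fingers": 1}, {"x": 1.4, "y": -0.3, "z": 4.2, "spin": 0, "fingers": 1}]'

```text
clock: 17.27
eef_pos: [0.6571, -0.1669, 0.045]
tool_rot: [0.774, 0.633, -0.0, -0.0]
ft_force: [0.2, -0.6, -2.7]
grip_width: 0.0474
grasp_force: 62.1
```

```bash
python3 to.py .6567 -.1668 .0448; python3 - <<'E'
from h import *
a=snap('scene');ex=np.array([.980,-.198,0]);ey=np.array([.198,.980,0]);m=np.array([.6585,-.158,0])
print('plate corners',[proj(a,m+i*.065*ex+j*.18*ey+[0,0,.012])[0].round(1).tolist() for i,j in((1,1),(-1,1),(1,-1))])
for P,r in((m-.022*ex,(226,241,176,192)),(m+.022*ex,(217,229,190,201))):
  g=a['pixels'].astype(int).sum(2)[r[2]:r[3],r[0]:r[1]];w=g>310
  v,u=np.nonzero(w);k=g[w];print('streak',u.min()+r[0],u.max()+r[0],v.min()+r[2],v.max()+r[2],(np.average(u,weights=k)+r[0]).round(1),(np.average(v,weights=k)+r[2]).round(1),'pred ends',[proj(a,P+s*.016*ey+[0,0,.125])[0].round(1).tolist() for s in(-1,1)])
g=a['pixels'].astype(int).sum(2)
print('plate near corner region')
for r in range(256,270): print(r,''.join('0123456789'[min(9,v//40)] for v in g[r,245:280]))
print('right corner')
for r in range(226,246): print(r,''.join('0123456789'[min(9,v//40)] for v in g[r,278:304]))
E
```

```text
[ 0.6571 -0.1669  0.045 ] ang -11.5 [ 0.  -0.4  0.2] [ 0.2 -0.6 -2.7] 0.04740902536921668
plate corners [[261.5, 266.0], [295.4, 233.2], [173.6, 188.3]]
streak 229 237 180 186 233.5 182.9 pred ends [[228.9, 180.2], [237.2, 187.1]]
streak 221 225 194 197 223.0 195.3 pred ends [[216.4, 190.7], [224.7, 197.8]]
plate near corner region
256 77754444454544444454444444433577888
257 77775444444444444445444444335777777
258 77877543444455444444444443357777778
259 78787764444444555554454433577788887
260 77777876444454578865544335778778777
261 77777787653454688865443357877787777
262 87787777765344688764433577778878887
263 77778778776544566544335787777877777
264 78777777878654444543357787787777777
265 87787787788765434433678777888778878
266 77787777777787543345787777777777777
267 77777777777787764467887787788787888
268 77777877777888777778877877877878778
269 77878777788787777877787878878777777
right corner
226 44444446677777777777777777
227 44343444567877787777777777
228 44344444456777777777777777
229 44444334445578777777777777
230 44344445444457777777877777
231 44443444444555777777777777
232 44433444445666567777777777
233 44444445455888656777777777
234 44344344446898544677777777
235 44433444445676533577777777
236 44444444444455433677777878
237 44344444444444335777777777
238 44444444444443357777777777
239 44434444544434578787887788
240 44435444444336787877778777
241 44444444442357878777878777
242 44444444433577787877877778
243 44444444336777777777787777
244 44444443467777778778777777
245 44444435678777877778787887
```

Emit:
jog_arm --motion '[{"x": 0, "y": 1, "z": 0.5, "spin": 0, "fingers": 1}, {"x": 0, "y": 2, "z": 0.5, "spin": 0, "fingers": 1}, {"x": 0, "y": 2, "z": 0.5, "spin": 0, "fingers": 1}, {"x": 0, "y": 2, "z": 0.5, "spin": 0, "fingers": 1}, {"x": 0, "y": 2, "z": 0.5, "spin": 0, "fingers": 1}]'

```text
clock: 17.95
eef_pos: [0.6591, -0.1673, 0.0445]
tool_rot: [0.774, 0.633, 0.0, -0.0]
ft_force: [-0.2, -0.1, -1.5]
grip_width: 0.0472
grasp_force: 62.1
```

```bash
python3 - <<'E'
from h import *
a=snap('scene');o=readout.get_obs();print(o['eef_pos'],o['grip_width'],o['grasp_force'],np.abs(o['joint_vel']).max())
g=a['pixels'].astype(int).sum(2)
w=g[176:192,226:241]>310;v,u=np.nonzero(w);print('rear streak',u.mean()+226,v.mean()+176)
for r in range(114,140,2): print(r,''.join('#' if v<110 else '+' if v<200 else '.' for v in g[r,205:265]))
E
```

```text
[ 0.65907736 -0.16735152  0.04454009] 0.04751557890663007 62.066524028778076 0.0014392142884404365
rear streak 233.56 183.64
114 #######+++...........++.....................................
116 ++++++++.............+++....................................
118 +++++.............+...++....................................
120 ......................+++....+##++..........................
122 ...................+...+++.+#######++.......................
124 ........................+++++#########+.....................
126 ....................++.+++++++++########+...................
128 ...................+++++++++++++++########+.................
130 ................+++++++++#++++++##########+.................
132 .............++++++..+++###+++############+.................
134 ..........+++++......+#################++...................
136 .......++++++.........###############+......................
138 +....+++++...........++###########+.............+##+........
```

The scene view of the toggle may be blocked by the arm, so I'll check it in the top view and by colour.

```bash
python3 - <<'E'
from h import *
a=snap('scene');b=snap('top')
P=[.487,-.300,.1205];print(proj(a,P),proj(b,P),proj(b,[.431,-.2888,.1205]))
print(a['pixels'][124,[205,215,220,224,228,240,255]].tolist())
g=b['pixels'].astype(int).sum(2)
for r in range(188,244,2): print(r,''.join('#' if v<90 else '+' if v<150 else '-' if v<230 else '.' if v<330 else 'o' for v in g[r,420:490]))
E
```

```text
[[222.14123433 124.35569816]] [[474.3318667  202.50917283]] [[470.85316459 226.67184865]]
[[118, 114, 97], [144, 135, 113], [117, 109, 92], [86, 82, 72], [76, 72, 60], [24, 26, 27], [96, 105, 79]]
188 oooooooooooooooooooooooooooooooooooooooooooooooooooooooooooooooo+.....
190 oooooooooooooooooooooooooooooooooooooooooooooooooooooooooooooooo-.....
192 oooooooooooooooooooooooooooooooooooooooooooooooooooooooooooooooo-.....
194 oooooooooooooooooooooooooooooooooooooooooooooooooooooooooooooooo......
196 ooooooooooooooooooooooooooooooooooooooooooooooooooooooooooooooo.......
198 oooooooooooooooooooooooooooooooooooooooooooooooooooooooooooooooo......
200 ooooooooooooooooooooooooooooooooooooooooooooooooooooooooooooooo.-.....
202 ooooooooooooooooooooooooooooooooooooooooooooooooooooooooooooooo-......
204 ooooooooooooooooooooooooooooooooooooooooooooooooooooooooooooooo.......
206 ooooooooooooooooooooooooooooooooooooooooooooooooooooooooooooooo.......
208 ooooooooooooooooooooooooooooooooooooooooooooooooooooooooooooooo.......
210 ooooooooooooooooooooooooooooooooooooooooooooooooooooooooooooooo.......
212
[... 496 characters left out ...]
ooooooooooooooooo........
226 oooooooooooooooooooooooooooooooooooooooooooooooooooooooooooooo........
228 oooooooooooooooooooooooooooooooooooooooooooooooooooooooooooooo........
230 oooooooooooooooooooooooooooooooooooooooooooooooooooooooooooooo........
232 oooooooooooooooooooooooooooooooooooooooooooooooooooooooooooooo........
234 oooooooooooooooooooooooooooooooooooooooooooooooooooooooooooooo........
236 oooooooooooooooooooooooooooooooooooooooooooooooooooooooooooooo........
238 oooooooooooooooooooooooooooooooooooooooooooooooooooooooooooooo........
240 oooooooooooooooooooooooooooooooooooooooooooooooooooooooooooooo........
242 oooooooooooooooooooooooooooooooooooooooooooooooooooooooooooooo........
```

The beige pixels at (205–228, 124) are the arm covering the toggle. It was seen on after the push, and nothing has come near it since. Handing in.

```bash
python3 -c "
from workcell import bot
print(bot.job_done())"
```

```text
the job is handed in; nothing more can be done
None
```

I threw the toggle to on and handed the job in with the taller cell gripped by its frosted faces (62 N), measured within about 2 mm of the beam's midpoint. The arm hid the toggle at the end, so I last saw it on after the push and before the grasp.

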